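Fold out the crank and clamp the bottle

TASK

Swing the red grip of the bottle clamp's crank up from its folded position until it stands fully upright against its stop, then wind the crank clockwise (seen from above) until the amber bottle is pushed back against the stop block and firmly held. Feel the load on the crank: leave the bottle standing and firmly held but not overtightened, then let go with the grip left upright, and leave the other things alone.

Things in the scene. Friction and masses are not known exactly. Their poses are not given: they have to be found in the camera images.
- clamp: bottle clamp fixed to the bench: base plate 112 x 360 x 12 mm, blue gearbox 92 x 90 mm (top 80 mm above the bench) at its +y end. Origin under the plate (8 mm above the bench, on feet), on the crank's vertical axis. Its -y axis runs along two rails from the gearbox past jaw and bottle to the stop block (about 225 mm away). All but the crank (and the bottle, top at 122 mm) is at most 88 mm tall
- crank_axis (a point): point on the crank's vertical turning axis at the height of the fold pin, 122 mm above the bench
- fold_pin (a point): centre of the level hinge pin, crosswise at the outer end of the crank arm, 55 mm from the crank axis, 122 mm above the bench; it rides round with the arm. The arm is a steel bar 16 mm wide, its top 100 mm above the bench; the two ears that hold the pin are 26 mm wide over all and reach 6 mm above it
- grip_point (a point): point on the axis of the red grip, 45 mm from the fold pin. The grip is a free-turning plastic sleeve 18 mm in diameter, from 14 to 66 mm from the pin. Folded it lies level over the arm, pointing from the pin in over the crank axis, with 13 mm of air under it; unfolded it stands upright on the pin. A pull of 3.5 N at it towards the crank axis folds it back down
- fold (a joint): fold angle of the grip: 0 = folded level over the arm, 1.571 = upright against its stop (working position). Stiff: it takes about 0.15 N m (3.5 N at grip_point) and stays where it is left
- crank (a joint): crank angle, rad, grows clockwise seen from above; starts between 0 and 0.8, end stops 0 and 9.5. A brake takes 0.33 N m either way (5 to 6 N at the grip) and holds the crank where it is left. Each rad moves the jaw 8 mm towards the stop block. With the bottle against the stop block the load adds up: 15 N of clamping adds 2.2 N at the grip, 25 N 3.6 N, 40 N 5.8 N
- bottle: amber bottle with black cap, 56 mm diameter, 102 mm tall, 250 g, standing loose on the base plate between the sprung jaw and the stop block; origin at the centre of its underside, z up
- pad: black rubber vee pad on springs (6 N per mm, 10 mm travel) on the moving jaw; origin level with the plate's underside, below the vee's vertex. Firmly held means it presses the bottle with 15 to 40 N; over 50 N is overtightened. The clamping load begins somewhere between crank 3.4 and 6.1 rad: the stop block sits elsewhere on the rails each time and is not measured, so the load must be felt
- beaker: 50 ml beaker, 52 mm diameter, 60 mm tall, a bystander on the bench; origin at its underside
- jar: white jar, 66 mm diameter, 83 mm tall, a bystander; origin at its underside
- petri: petri dish, 60 mm diameter, 16 mm tall, a bystander; origin at its underside
Not all that is in view belongs to the job. What is shaped like the bottle but brown is not meant.

How it is judged:
By the outcome, as a careful person would: the job done as asked, in the order asked, and still so for the second after the job is handed in, with the robot touching nothing.
It also fails if it takes over 72 s, if anything falls off the work surface, if the arm or the gripper's body presses on something with over 40 N, if the wrist force passes 120 N, or if a joint passes its speed limit or range.

ROBOT

A 6-joint arm with a two-finger parallel gripper is mounted at the origin on the work surface; the furniture and walls round the work are solid. World frame = base frame: x ahead of the robot, y to its left, z up, the work surface at z = 0. Lengths are in m, angles in rad, forces in N, time in s.
With the tool pointing down it reaches from about 0.35 to 0.875 m from the base axis. Payload 4.2 kg.
Tool frame: the origin (TCP) lies between the finger pads; the fingertips stand 14 mm ahead of it and the grasp point (between the pads) lies 5 mm behind it (nose_length is the distance from the TCP to the fingertips, in m); z points along the fingers, y is the line along which they close (so a half turn about z gives the same grasp; the last joint's range is limited). The gripper opens to 87 mm and grips with 3 to 60 N. Pads are 19 mm wide; open, the fingers measure 117 mm over their backs; the gripper's body (75 mm by 190 mm) begins 51 mm behind the grasp point.
Start: joints at [-1.001, 0.385, 0.008, 0, -1.194, -0.259], TCP at [0.191, -0.595, 0.237] pointing down, gripper open.
Joint ranges: [-3.14, 3.14], [-1.21, 2.06], [-1.07, 1.41], [-3.16, 2.05], [-2.99, -0.16], [-3.1, 3.1]. Speed limits (rad/s): [2.79, 2.79, 3.14, 3.14, 3.14, 3.14].

INTERFACE

Orientations are given as a rotation vector (axis times angle).
In Python, from bench import sense, grab_frame, job_done, nose_length gives the robot as it stands.
- The arm moves only by the shell command python3 -m handwheel 'ROWS' [FORCE]. ROWS is JSON, a list of rows, each an object of numbers: "fingers": the opening, from -1 (shut) to 1 (fully open); "dx", "dy", "dz": the shift along the tool's x, y, z in mm; "roll": the turn about the tool's z in rad. A call has exactly 10 rows; each row shifts and turns the commanded pose from where the row before left it, along the tool's axes as they then stand; what a row does not reach is not made up. A row lasts 1/12 s, in which the tool goes at most 41.7 mm and 7.16 degrees, less where a joint would pass 70% of its speed; a pose out of reach is approached as far as the arm can. A call with a gripper value outside its range is refused whole. The fingers move at their own pace and stop on an object; FORCE is the grip in N (left out, the last holds). Time passes only in rows, so rows that do not move let the fingers close, or fill a call up. It gives the time, the measured TCP pose, the force, the opening and the grip force at its end, in the units of the state.
- sense(): the state, without advancing time (a new reading comes with each control period).
- grab_frame(name): name is "scene" or "top"; returns a dict with "color" (384x512x3 uint8, red, green, blue), "fx", "fy", "cx", "cy" (pixels), "k1" (the pictures are not rectified: a ray, as slopes to the right and down, at radius r is drawn at 1 + k1 r^2 times it, then the intrinsics apply), "R" (3x3) and "t" (3): a world point X has camera coordinates R X + t. Camera axes: x right, y down, z forward; pixel columns grow to the right and rows downward; lengths in m; the calibration is good to about 2 mm. A picture is of the moment at which its call begins. There is no depth.
- job_done(): hands the job in; it is judged then, once.
The state is a dict: "clock": time; "q": joint angles; "joint_vel": joint speeds; "joint_efforts": joint torques, N m; "ee_pos": TCP position; "orientation": TCP orientation; "ft_force": force on the tool from outside, world axes, zero at the start; "wrist_torque": the same for the moment, N m; "finger_gap": finger opening in m; "gripper_force": force on a finger pad.
Only numpy, scipy, OpenCV 4.12 (cv2) and the standard library are available. Lean on these libraries where they do the work, as an engineer would, in place of code of your own. Each camera call takes 0.05 s, during which the arm holds its last target. There are 200 camera calls.

## Working session

There is one attempt and no reset: what is moved stays moved. The work goes in short steps, Python scripts to look and compute and a shell command to move; the robot and the scene stay as the last step left them, time stands still between calls to the robot, and variables do not carry over. Pictures are saved under pics/ and viewed, at most 10 in all, crops included, and the job is handed in when it is done.

```bash
mkdir -p pics
cat > h.py <<'E'
import numpy as np, cv2
from bench import sense, grab_frame, job_done, nose_length
from scipy.spatial.transform import Rotation as Rn
def save(n,f,crop=None,s=1):
    im=f["color"][:,:,::-1]
    if crop: x0,y0,x1,y1=crop; im=im[y0:y1,x0:x1]
    cv2.imwrite("pics/"+n,cv2.resize(im,None,fx=s,fy=s,interpolation=cv2.INTER_CUBIC))
def K(f): return np.array([[f["fx"],0,f["cx"]],[0,f["fy"],f["cy"]],[0,0,1.]]),np.array([f["k1"],0,0,0.])
def px2w(f,u,v,z):
    k,d=K(f); p=cv2.undistortPoints(np.array([[[u,v]]],float),k,d)[0,0]
    R=np.array(f["R"]);t=np.array(f["t"]); c=-R.T@t; r=R.T@np.array([p[0],p[1],1]); return c+r*(z-c[2])/r[2]
def w2px(f,X):
    k,d=K(f); return cv2.projectPoints(np.array(X,float).reshape(-1,3),cv2.Rodrigues(np.array(f["R"]))[0],np.array(f["t"],float),k,d)[0][:,0]
E
python3 - <<'E'
from h import *
for n in("scene","top"):
    f=grab_frame(n); save(n+"0.png",f,s=1.5); print(n,-np.array(f["R"]).T@f["t"])
s=sense();print(s,nose_length() if callable(nose_length) else nose_length)
print(Rn.from_rotvec(s["orientation"]).as_matrix().round(3))
E
```

```text
scene [0.31838827 1.2447096  1.10373585]
top [0.1633372  0.15189923 1.42317965]
{'clock': 0.1, 'q': array([-1.00139455e+00,  3.85468884e-01,  6.75139210e-03, -4.56227972e-04,
       -1.19399371e+00, -2.58596799e-01]), 'joint_vel': array([ 0.00036685, -0.00137726,  0.00274438,  0.00251485,  0.00048305,
       -0.00071268]), 'joint_efforts': array([-1.34870977e-03, -3.91689813e+01,  1.87935340e+01,  4.23195541e+00,
        1.34412112e-02, -7.75733884e-05]), 'ee_pos': array([ 0.19100128, -0.59455552,  0.23556797]), 'orientation': array([ 4.85928171e-01, -3.10339630e+00, -3.02136569e-03]), 'ft_force': array([ 0.36579112, -0.87605884, -0.18875001]), 'wrist_torque': array([ 0.01888243,  0.03272001, -0.01421153]), 'gripper_force': 0.0, 'finger_gap': 0.08710710736816887} 0.014
[[-0.952 -0.306 -0.001]
 [-0.306  0.952  0.002]
 [ 0.     0.002 -1.   ]]
```

View pics/top0.png

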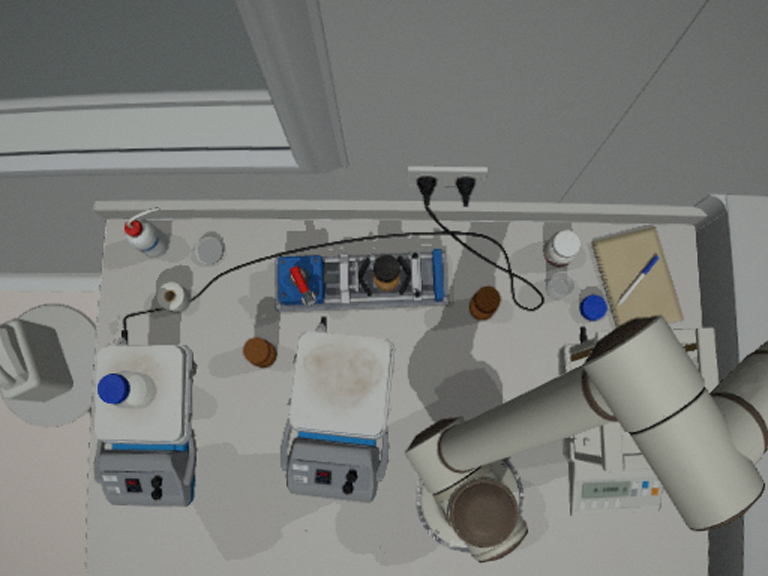

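View pics/scene0.png

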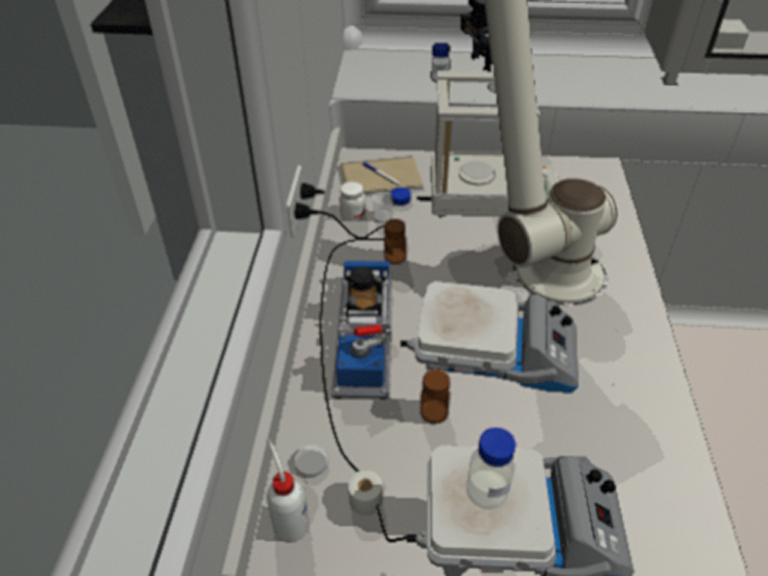

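Top view: the clamp spans (278..445, 250..310), gearbox and red grip at (302,285), amber bottle with black cap at (387,270). The brown decoys are at (260,352) and (485,302). The bottle meant is the black-capped one between the jaws. I'll take a closer crop.

Run:
```python
from h import *
f=grab_frame("top"); g=grab_frame("scene")
a=f["color"][160:212,180:304,::-1]; b=g["color"][170:270,215:270,::-1]
A=cv2.resize(a,None,fx=6,fy=6,interpolation=cv2.INTER_CUBIC); cv2.imwrite("pics/topc.png",A)
B=cv2.resize(b,None,fx=6,fy=6,interpolation=cv2.INTER_CUBIC);cv2.imwrite("pics/scc.png",B)
for n,fr in(("top",f),("scene",g)):
    hsv=cv2.cvtColor(fr["color"],cv2.COLOR_RGB2HSV)
    m=cv2.inRange(hsv,(0,180,90),(6,255,255))|cv2.inRange(hsv,(174,180,90),(180,255,255))
    c,_,st,ce=cv2.connectedComponentsWithStats(m)
    for i in range(1,c):
        if st[i,4]>15:
            ys,xs=np.where(_==i); r=cv2.minAreaRect(np.c_[xs,ys].astype(np.float32)); print(n,st[i],ce[i],px2w(fr,*ce[i],.122),r, [px2w(fr,*p,.122)[:2].round(4) for p in cv2.boxPoints(r)])
# plate corners from topdown (full px = view/1.5)
for u,v in((278,310),(447,310),(278,256),(445,248)): print(px2w(f,u/1.5,v/1.5,.02 ))
print("cap",px2w(f,387/1.5,268/1.5,.122))
```

```text
top [ 83 147  10  10  59] [ 88.59322034 152.22033898] [0.52244417 0.68053786 0.122     ] ((87.5, 151.5), (9.0, 9.0), 90.0) [array([0.5389, 0.7   ]), array([0.5387, 0.6712]), array([0.5107, 0.6686]), array([0.5107, 0.6973])]
top [194 178  12  17  98] [199.13265306 186.08163265] [0.42150824 0.33932293 0.122     ] ((199.00003051757812, 186.00001525878906), (16.994115829467773, 5.366563320159912), 63.43495178222656) [array([0.4405, 0.3586]), array([0.4478, 0.3448]), array([0.4031, 0.321 ]), array([0.3959, 0.3347])]
scene [237 217  17   6  81] [245.11111111 219.64197531] [0.41953275 0.3295772  0.122     ] ((245.0, 219.5), (5.0, 16.0), 90.0) [array([0.444 , 0.3208]), array([0.3976, 0.3174]), array([0.3961, 0.3372]), array([0.4419, 0.3405])]
scene [183 316  12  12  98] [188.71428571 322.26530612] [0.52220237 0.67015667 0.122     ] ((188.5, 321.5), (11.0, 11.0), 90.0) [array([0.5389, 0.6545]), array([0.5126, 0.6526]), array([0.5076, 0.6816]), array([0.5333, 0.6834])]
[0.37620748 0.39485508 0.02      ]
[0.38018918 0.04582228 0.02      ]
[0.49081005 0.39964459 0.02      ]
[0.51140702 0.04958162 0.02      ]
cap [0.44514129 0.16910002 0.122     ]
```

View pics/topc.png

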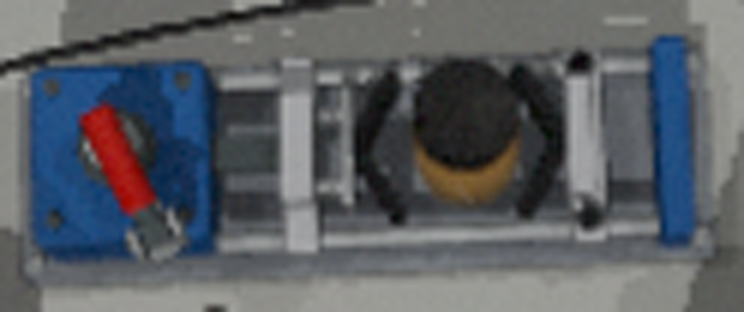

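View pics/scc.png

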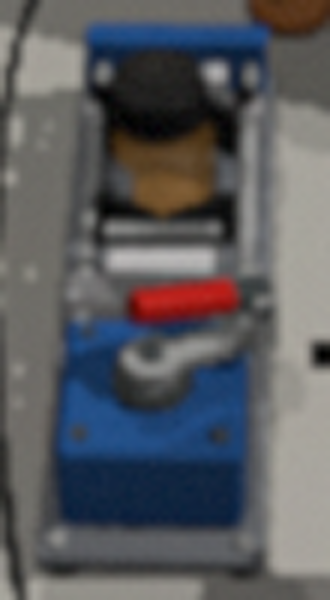

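Top crop: gearbox top corners at about (30,65)–(215,250), hub at (115,150), red grip running from (97,112) to (145,205), pin and ears at (157,235). The amber bottle with its black cap, at (466,120), sits between the vee pads, so it's the one meant. Scene crop: the grip is level over the arm. Next I'll fit the geometry.

```bash
cat > geo.py <<'E'
from h import *
from scipy.optimize import least_squares
f=grab_frame("top"); g=grab_frame("scene")
F=lambda u,v:(180+u/6-.4,160+v/6-.4)
G=lambda u,v:(215+u/6-.4,170+v/6-.4)
L=.066;
def model(p):
    ax,ay,th,yaw=p; a=np.array([ax,ay,0]); d=np.array([np.cos(th),np.sin(th),0]); pin=a-.055*d+[0,0,.122]
    n=np.array([-d[1],d[0],0]); up=np.array([0,0,.0]) 
    return a,d,pin,n
def res(p):
    a,d,pin,n=model(p); c,s=np.cos(p[3]),np.sin(p[3]); r=[]
    # grip centre silhouettes (top view) : mid of red ends
    T=w2px(f,[pin+.066*d,pin+.014*d,pin])
    r+=[*(T-np.array([F(97,112),F(143,206),F(157,236)])).ravel()]
    S=w2px(g,[pin+.066*d,pin+.014*d,pin])
    r+=[*(S-np.array([G(133,303),G(238,295),G(257,299)])).ravel()]
    return r
r=least_squares(res,[.43,.34,.5,0],x_scale=.01,loss="soft_l1")
a,d,pin,n=model(r.x); print(r.x.round(4),np.round(r.fun,1),"pin",pin.round(4),"gp",(pin+.045*d).round(4))
q=[px2w(f,*F(*c),.08) for c in((30,65),(212,65),(212,250),(33,250))]; print("box",np.round(q,4),np.mean(q,0))
print("hub",px2w(f,*F(115,150),.1), "scene hub",px2w(g,*G(152,352),.105))
for z in(0,.1):print("wall",px2w(f,200,140,z))
s=sense(); print(s["ee_pos"],Rn.from_rotvec(s["orientation"]).as_matrix().round(3).tolist())
E
python3 geo.py
```

```text
[0.4337 0.3426 0.4261 0.    ] [ 1.   0.3  0.1  0.7 -0.4  0.1 -0.6  3.6 -1.1  0.3  0.3 -1.6] pin [0.3836 0.3199 0.122 ] gp [0.4246 0.3385 0.122 ]
box [[0.4775 0.3913 0.08  ]
 [0.4783 0.2994 0.08  ]
 [0.3844 0.2966 0.08  ]
 [0.3834 0.3858 0.08  ]] [0.43087723 0.34327222 0.08      ]
hub [0.43031385 0.34374054 0.1       ] scene hub [0.43307254 0.34874633 0.105     ]
wall [0.59771605 0.35995049 0.        ]
wall [0.56719433 0.34533172 0.1       ]
[ 0.19110921 -0.59488244  0.23620447] [[-0.952, -0.306, -0.0], [-0.306, 0.952, 0.001], [0.0, 0.001, -1.0]]
```

```bash
python3 -m handwheel '[{"dz":-35},{"dz":-35},{"dz":-35},{"dz":-35},{"dz":-10,"dx":-20,"dy":10},{"dx":-27,"dy":14},{"dx":-32,"dy":15},{"dx":-32,"dy":15},{"dx":-32,"dy":15},{"dx":-32,"dy":15}]'
python3 -m handwheel '[{"dx":-32,"dy":15},{"dx":-32,"dy":15},{"dx":-32,"dy":15},{"dx":-25,"dy":20},{"dx":-20,"dy":28},{"dx":-14,"dy":35},{"dx":-14,"dy":35},{"dx":-14,"dy":35},{"dx":-14,"dy":35},{"dx":-14,"dy":35}]'
python3 -m handwheel '[{"dx":-14,"dy":35},{"dx":-14,"dy":35},{"dx":-14,"dy":35},{"dx":-14,"dy":35},{"dx":-14,"dy":35},{"dx":-14,"dy":35,"roll":-0.07},{"dx":-10,"dy":35,"roll":-0.07},{"dx":-5,"dy":20},{"dx":0,"dy":0},{"dx":0}]'
cat > to.py <<'E'
import sys; from h import *
s=sense(); R=Rn.from_rotvec(s["orientation"]).as_matrix(); T=np.array(list(map(float,sys.argv[1:4])))
print("clk",s["clock"],"pos",s["ee_pos"].round(4),"R",R.round(3).tolist(),"F",s["ft_force"].round(1),"gap",round(s["finger_gap"],4),round(s["gripper_force"],1)); print("tool mm to go",(R.T@(T-s["ee_pos"])*1000).round(1))
print("yang",np.arctan2(R[1,1],R[0,1]))
E
python3 to.py .422 .338 .20
```

```text
clk 0.3 pos [ 0.1911 -0.5949  0.2362] R [[-0.952, -0.306, -0.0], [-0.306, 0.952, 0.001], [0.0, 0.001, -1.0]] F [0.7 0.8 0.4] gap 0.0867 0.0
tool mm to go [-505.1  817.6   36.7]
yang 1.8815870663425913invalid input at $[0]: expected keys fingers, dx, dy, dz, roll
invalid input at $[0]: expected keys fingers, dx, dy, dz, roll
invalid input at $[0]: expected keys fingers, dx, dy, dz, roll
```

```bash
python3 -m handwheel '[{"fingers":1,"dx":0,"dy":0,"dz":-35,"roll":0},{"fingers":1,"dx":0,"dy":0,"dz":-35,"roll":0},{"fingers":1,"dx":0,"dy":0,"dz":-35,"roll":0},{"fingers":1,"dx":0,"dy":0,"dz":-35,"roll":0},{"fingers":1,"dx":-20,"dy":10,"dz":-10,"roll":0},{"fingers":1,"dx":-30,"dy":15,"dz":0,"roll":0},{"fingers":1,"dx":-32,"dy":15,"dz":0,"roll":0},{"fingers":1,"dx":-32,"dy":15,"dz":0,"roll":0},{"fingers":1,"dx":-32,"dy":15,"dz":0,"roll":0},{"fingers":1,"dx":-32,"dy":15,"dz":0,"roll":0}]'
python3 -m handwheel '[{"fingers":1,"dx":-32,"dy":15,"dz":0,"roll":0},{"fingers":1,"dx":-32,"dy":15,"dz":0,"roll":0},{"fingers":1,"dx":-32,"dy":15,"dz":0,"roll":0},{"fingers":1,"dx":-25,"dy":20,"dz":0,"roll":0},{"fingers":1,"dx":-20,"dy":28,"dz":0,"roll":0},{"fingers":1,"dx":-14,"dy":35,"dz":0,"roll":0},{"fingers":1,"dx":-14,"dy":35,"dz":0,"roll":0},{"fingers":1,"dx":-14,"dy":35,"dz":0,"roll":0},{"fingers":1,"dx":-14,"dy":35,"dz":0,"roll":0},{"fingers":1,"dx":-14,"dy":35,"dz":0,"roll":0}]'
python3 -m handwheel '[{"fingers":1,"dx":-14,"dy":35,"dz":0,"roll":0},{"fingers":1,"dx":-14,"dy":35,"dz":0,"roll":0},{"fingers":1,"dx":-14,"dy":35,"dz":0,"roll":0},{"fingers":1,"dx":-14,"dy":35,"dz":0,"roll":0},{"fingers":0,"dx":-14,"dy":35,"dz":0,"roll":0},{"fingers":0,"dx":-14,"dy":35,"dz":0,"roll":-0.07},{"fingers":0,"dx":-10,"dy":35,"dz":0,"roll":-0.07},{"fingers":0,"dx":0,"dy":20,"dz":0,"roll":0},{"fingers":0,"dx":0,"dy":0,"dz":0,"roll":0},{"fingers":0,"dx":0,"dy":0,"dz":0,"roll":0}]'
python3 to.py .422 .338 .20
```

```text
clock: 1.13
ee_pos: [0.3355, -0.4583, 0.3867]
orientation: [-0.486, 3.104, -0.0]
ft_force: [1.4, -1.3, -0.7]
finger_gap: 0.0873
gripper_force: 0.0
clock: 1.97
ee_pos: [0.4532, -0.1382, 0.3867]
orientation: [-0.486, 3.103, 0.0]
ft_force: [1.0, -0.5, -0.5]
finger_gap: 0.0873
gripper_force: 0.0
clock: 2.8
ee_pos: [0.4565, 0.1407, 0.3865]
orientation: [0.706, -3.061, 0.0]
ft_force: [-0.3, -0.4, 0.2]
finger_gap: 0.0549
gripper_force: 0.0
clk 2.8 pos [0.4565 0.1407 0.3865] R [[-0.899, -0.438, -0.0], [-0.438, 0.899, -0.0], [0.0, -0.0, -1.0]] F [-0.3 -0.4  0.2] gap 0.0549 0.0
tool mm to go [-55.4 192.5 186.5]
yang 2.0239736230677603
```

```bash
python3 -m handwheel '[{"fingers":0,"dx":-9,"dy":32,"dz":20,"roll":0},{"fingers":0,"dx":-9,"dy":32,"dz":20,"roll":0},{"fingers":0,"dx":-9,"dy":32,"dz":20,"roll":0},{"fingers":0,"dx":-9,"dy":32,"dz":20,"roll":0},{"fingers":0,"dx":-9,"dy":32,"dz":20,"roll":0},{"fingers":0,"dx":-10,"dy":32,"dz":20,"roll":0},{"fingers":0,"dx":0,"dy":0,"dz":30,"roll":0},{"fingers":0,"dx":0,"dy":0,"dz":30,"roll":0},{"fingers":0,"dx":0,"dy":0,"dz":15,"roll":0},{"fingers":0,"dx":0,"dy":0,"dz":0,"roll":0}]'
python3 to.py .422 .338 .122
python3 - <<'E'
from h import *
f=grab_frame("top"); g=grab_frame("scene")
a=cv2.resize(f["color"][150:220,170:250,::-1],None,fx=5,fy=5,interpolation=cv2.INTER_CUBIC)
b=cv2.resize(g["color"][170:240,215:295,::-1],None,fx=5,fy=5,interpolation=cv2.INTER_CUBIC)
cv2.imwrite("pics/both.png",np.hstack([a,b]))
E
```

```text
clock: 3.63
ee_pos: [0.4216, 0.334, 0.1875]
orientation: [0.698, -3.056, 0.008]
ft_force: [-0.4, -0.5, 0.8]
finger_gap: 0.0433
gripper_force: 0.0
clk 3.6333 pos [0.4216 0.334  0.1875] R [[-0.901, -0.434, -0.006], [-0.434, 0.901, -0.007], [0.008, -0.003, -1.0]] F [-0.4 -0.5  0.8] gap 0.0433 0.0
tool mm to go [-2.6  3.7 65.5]
yang 2.019634695285151
```

View pics/both.png

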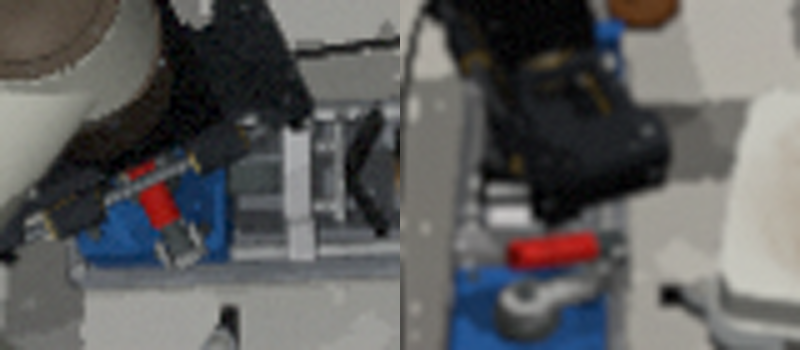

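The picture shows the fingers (finger centre about (160,172) left) straddling the red grip, which runs (140,165)–(170,220). Descending now.

```bash
python3 -m handwheel '[{"fingers":0,"dx":0,"dy":0,"dz":0,"roll":0},{"fingers":0,"dx":0,"dy":0,"dz":15,"roll":0},{"fingers":0,"dx":0,"dy":0,"dz":15,"roll":0},{"fingers":0,"dx":0,"dy":0,"dz":12,"roll":0},{"fingers":0,"dx":0,"dy":0,"dz":10,"roll":0},{"fingers":0,"dx":0,"dy":0,"dz":8,"roll":0},{"fingers":0,"dx":0,"dy":0,"dz":0,"roll":0},{"fingers":0,"dx":0,"dy":0,"dz":0,"roll":0},{"fingers":0,"dx":0,"dy":0,"dz":0,"roll":0},{"fingers":0,"dx":0,"dy":0,"dz":0,"roll":0}]'
python3 to.py .422 .338 .121
```

```text
clock: 4.57
ee_pos: [0.4232, 0.3371, 0.1325]
orientation: [-0.702, 3.061, 0.002]
ft_force: [0.4, 0.8, 0.1]
finger_gap: 0.0434
gripper_force: 0.0
clk 4.5667 pos [0.4232 0.3371 0.1325] R [[-0.9, -0.436, 0.001], [-0.436, 0.9, 0.001], [-0.002, 0.001, -1.0]] F [0.4 0.8 0.1] gap 0.0434 0.0
tool mm to go [ 0.7  1.3 11.5]
yang 2.021765982669275
```

```bash
python3 -m handwheel '[{"fingers":0,"dx":0,"dy":0,"dz":6,"roll":0},{"fingers":0,"dx":0,"dy":0,"dz":5,"roll":0},{"fingers":-0.6,"dx":0,"dy":0,"dz":0,"roll":0},{"fingers":-0.8,"dx":0,"dy":0,"dz":0,"roll":0},{"fingers":-0.8,"dx":0,"dy":0,"dz":0,"roll":0},{"fingers":-0.8,"dx":0,"dy":0,"dz":0,"roll":0},{"fingers":-0.8,"dx":0,"dy":0,"dz":0,"roll":0},{"fingers":-0.8,"dx":0,"dy":0,"dz":0,"roll":0},{"fingers":-0.8,"dx":0,"dy":0,"dz":0,"roll":0},{"fingers":-0.8,"dx":0,"dy":0,"dz":0,"roll":0}]' 15
python3 to.py .422 .338 .121
```

```text
clock: 5.4
ee_pos: [0.422, 0.3394, 0.1206]
orientation: [-0.703, 3.061, 0.008]
ft_force: [-5.7, 7.2, -2.1]
finger_gap: 0.0167
gripper_force: 15.0
clk 5.4 pos [0.422  0.3394 0.1206] R [[-0.9, -0.436, 0.0], [-0.436, 0.9, 0.005], [-0.002, 0.004, -1.0]] F [-5.7  7.2 -2.1] gap 0.0167 15.0
tool mm to go [ 0.6 -1.2 -0.4]
yang 2.0220850774100745
```

```bash
python3 -m handwheel '[{"fingers":-0.8,"dx":0,"dy":2,"dz":0,"roll":0},{"fingers":-0.8,"dx":0.2,"dy":0,"dz":-3.7,"roll":0},{"fingers":-0.8,"dx":0.5,"dy":0,"dz":-4,"roll":0},{"fingers":-0.8,"dx":0.9,"dy":0,"dz":-3.8,"roll":0},{"fingers":-0.8,"dx":1.1,"dy":0,"dz":-3.7,"roll":0},{"fingers":-0.8,"dx":1.6,"dy":0,"dz":-3.5,"roll":0},{"fingers":-0.8,"dx":1.7,"dy":0,"dz":-3.5,"roll":0},{"fingers":-0.8,"dx":2.2,"dy":0,"dz":-3.2,"roll":0},{"fingers":-0.8,"dx":2.2,"dy":0,"dz":-3.2,"roll":0},{"fingers":-0.8,"dx":0,"dy":0,"dz":0,"roll":0}]' 20
python3 to.py .4161 .3366 .1492
```

```text
clock: 6.23
ee_pos: [0.4092, 0.333, 0.146]
orientation: [0.697, -3.056, 0.0]
ft_force: [-6.1, 6.1, -13.3]
finger_gap: 0.017
gripper_force: 20.0
clk 6.2333 pos [0.4092 0.333  0.146 ] R [[-0.901, -0.433, -0.007], [-0.433, 0.901, -0.002], [0.007, 0.001, -1.0]] F [ -6.1   6.1 -13.3] gap 0.017 20.0
tool mm to go [-7.8  0.3 -3.3]
yang 2.0191575154726555
```

```bash
python3 -m handwheel '[{"fingers":-0.8,"dx":0,"dy":0,"dz":0,"roll":0},{"fingers":-0.8,"dx":0,"dy":0,"dz":0,"roll":0},{"fingers":-0.8,"dx":0,"dy":0,"dz":0,"roll":0},{"fingers":-0.8,"dx":0,"dy":0,"dz":0,"roll":0},{"fingers":-0.8,"dx":0,"dy":0,"dz":0,"roll":0},{"fingers":-0.8,"dx":0,"dy":0,"dz":0,"roll":0},{"fingers":-0.8,"dx":0,"dy":0,"dz":0,"roll":0},{"fingers":-0.8,"dx":0,"dy":0,"dz":0,"roll":0},{"fingers":-0.8,"dx":0,"dy":0,"dz":0,"roll":0},{"fingers":-0.8,"dx":0,"dy":0,"dz":0,"roll":0}]' 20
python3 to.py .4161 .3366 .1492
python3 - <<'E'
from h import *
f=grab_frame("top"); g=grab_frame("scene")
a=cv2.resize(f["color"][150:220,170:250,::-1],None,fx=5,fy=5,interpolation=cv2.INTER_CUBIC)
b=cv2.resize(g["color"][170:240,215:295,::-1],None,fx=5,fy=5,interpolation=cv2.INTER_CUBIC)
cv2.imwrite("pics/both2.png",np.hstack([a,b]))
print(sense()["wrist_torque"])
E
```

```text
clock: 7.07
ee_pos: [0.4092, 0.333, 0.146]
orientation: [0.697, -3.055, 0.001]
ft_force: [-6.0, 5.5, -11.0]
finger_gap: 0.0172
gripper_force: 20.0
clk 7.0667 pos [0.4092 0.333  0.146 ] R [[-0.901, -0.434, -0.007], [-0.434, 0.901, -0.002], [0.008, 0.001, -1.0]] F [ -6.    5.5 -11. ] gap 0.0172 20.0
tool mm to go [-7.7  0.3 -3.3]
yang 2.0192907269990337
[ 1.70358195  1.67970289 -0.01468189]
```

View pics/both2.png

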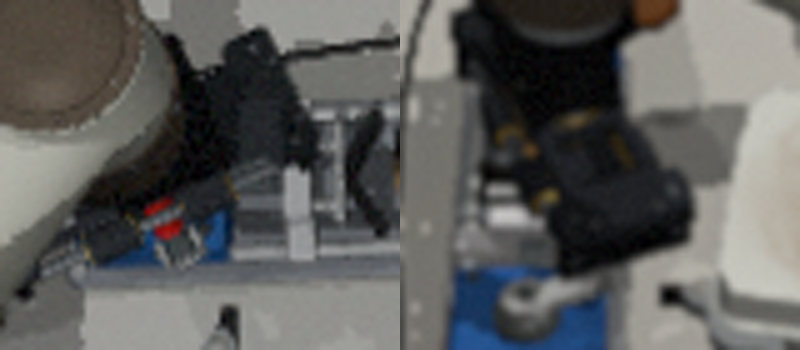

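The grip is now raised partway between the fingers, (165,215) left. Solving the arc with the measured poses puts the pin about 38 mm from the grasp, at (.388,.323). I'll finish the arc with that.

```bash
python3 -m handwheel '[{"fingers":-0.8,"dx":3,"dy":0,"dz":0,"roll":0},{"fingers":-0.8,"dx":3,"dy":0,"dz":-2,"roll":0},{"fingers":-0.8,"dx":3,"dy":0,"dz":-1.8,"roll":0},{"fingers":-0.8,"dx":3,"dy":0,"dz":-1.5,"roll":0},{"fingers":-0.8,"dx":3.2,"dy":0,"dz":-1.2,"roll":0},{"fingers":-0.8,"dx":3.2,"dy":0,"dz":-0.8,"roll":0},{"fingers":-0.8,"dx":3.2,"dy":0,"dz":-0.5,"roll":0},{"fingers":-0.8,"dx":3.2,"dy":0,"dz":0,"roll":0},{"fingers":-0.8,"dx":3.2,"dy":0,"dz":0,"roll":0},{"fingers":-0.8,"dx":0,"dy":0,"dz":0,"roll":0}]' 20
python3 to.py .3878 .3228 .155
```

```text
clock: 8.0
ee_pos: [0.3889, 0.3233, 0.157]
orientation: [-0.701, 3.057, 0.006]
ft_force: [4.7, 5.2, -9.1]
finger_gap: 0.0174
gripper_force: 20.0
clk 8.0 pos [0.3889 0.3233 0.157 ] R [[-0.9, -0.436, 0.004], [-0.436, 0.9, 0.005], [-0.006, 0.002, -1.0]] F [ 4.7  5.2 -9.1] gap 0.0174 20.0
tool mm to go [ 1.2 -0.   2. ]
yang 2.021666119926048
```

```bash
python3 -m handwheel '[{"fingers":-0.8,"dx":1,"dy":0.3,"dz":1,"roll":0},{"fingers":-0.8,"dx":1,"dy":0.3,"dz":1,"roll":0},{"fingers":-0.8,"dx":1,"dy":0.4,"dz":0,"roll":0},{"fingers":-0.8,"dx":1,"dy":0,"dz":0,"roll":0},{"fingers":-0.8,"dx":1,"dy":0,"dz":0,"roll":0},{"fingers":-0.8,"dx":0,"dy":0,"dz":0,"roll":0},{"fingers":-0.8,"dx":0,"dy":0,"dz":0,"roll":0},{"fingers":-0.8,"dx":0,"dy":0,"dz":0,"roll":0},{"fingers":-0.8,"dx":0,"dy":0,"dz":0,"roll":0},{"fingers":-0.8,"dx":0,"dy":0,"dz":0,"roll":0}]' 20
python3 to.py .3878 .3228 .155
```

```text
clock: 8.83
ee_pos: [0.3862, 0.3224, 0.1572]
orientation: [-0.702, 3.053, 0.005]
ft_force: [8.7, 1.5, -1.7]
finger_gap: 0.0173
gripper_force: 20.0
clk 8.8333 pos [0.3862 0.3224 0.1572] R [[-0.9, -0.437, 0.008], [-0.437, 0.9, 0.005], [-0.01, 0.001, -1.0]] F [ 8.7  1.5 -1.7] gap 0.0173 20.0
tool mm to go [-1.6 -0.3  2.2]
yang 2.022735637653962
```

```bash
python3 -m handwheel '[{"fingers":-0.8,"dx":1,"dy":0,"dz":0,"roll":0},{"fingers":-0.8,"dx":1,"dy":0,"dz":0,"roll":0},{"fingers":-0.8,"dx":1,"dy":0,"dz":0,"roll":0},{"fingers":-0.8,"dx":1,"dy":0,"dz":0,"roll":0},{"fingers":-0.8,"dx":0,"dy":0,"dz":0,"roll":0},{"fingers":-0.8,"dx":0,"dy":0,"dz":0,"roll":0},{"fingers":-0.8,"dx":0,"dy":0,"dz":0,"roll":0},{"fingers":-0.8,"dx":0,"dy":0,"dz":0,"roll":0},{"fingers":-0.8,"dx":0,"dy":0,"dz":0,"roll":0},{"fingers":-0.8,"dx":0,"dy":0,"dz":0,"roll":0}]' 20
python3 to.py .3878 .3228 .155
python3 - <<'E'
from h import *
f=grab_frame("top"); g=grab_frame("scene")
a=cv2.resize(f["color"][150:220,170:250,::-1],None,fx=5,fy=5,interpolation=cv2.INTER_CUBIC)
b=cv2.resize(g["color"][170:240,215:295,::-1],None,fx=5,fy=5,interpolation=cv2.INTER_CUBIC)
cv2.imwrite("pics/both3.png",np.hstack([a,b]))
E
```

```text
clock: 9.67
ee_pos: [0.3827, 0.3207, 0.1575]
orientation: [-0.702, 3.052, 0.006]
ft_force: [9.6, 1.1, 0.1]
finger_gap: 0.0174
gripper_force: 20.0
clk 9.6667 pos [0.3827 0.3207 0.1575] R [[-0.9, -0.437, 0.009], [-0.437, 0.9, 0.006], [-0.01, 0.001, -1.0]] F [9.6 1.1 0.1] gap 0.0174 20.0
tool mm to go [-5.4 -0.3  2.6]
yang 2.022766101899022
```

View pics/both3.png

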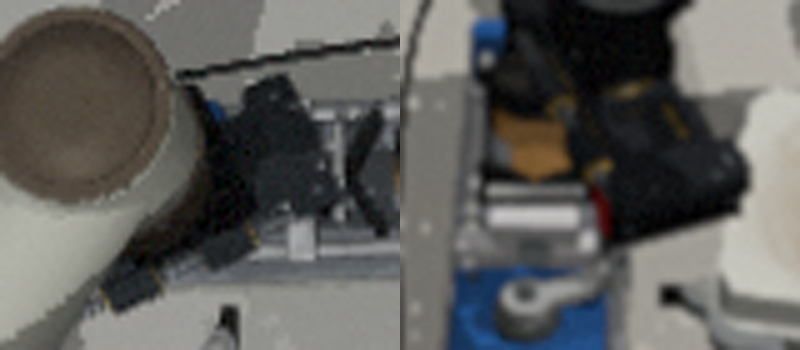

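Red shows upright beside the fingers at (600,212) right. It's still moving at a steady force, so the stop isn't reached yet. I'll push further.

```bash
python3 -m handwheel '[{"fingers":-0.8,"dx":1,"dy":0,"dz":0,"roll":0},{"fingers":-0.8,"dx":1,"dy":0,"dz":0,"roll":0},{"fingers":-0.8,"dx":1,"dy":0,"dz":0,"roll":0},{"fingers":-0.8,"dx":0,"dy":0,"dz":0,"roll":0},{"fingers":-0.8,"dx":0,"dy":0,"dz":0,"roll":0},{"fingers":-0.8,"dx":0,"dy":0,"dz":0,"roll":0},{"fingers":-0.8,"dx":0,"dy":0,"dz":0,"roll":0},{"fingers":-0.8,"dx":0,"dy":0,"dz":0,"roll":0},{"fingers":-0.8,"dx":0,"dy":0,"dz":0,"roll":0},{"fingers":-0.8,"dx":0,"dy":0,"dz":0,"roll":0}]' 20
python3 to.py .3827 .3207 .1575
python3 -m handwheel '[{"fingers":-0.8,"dx":1,"dy":0,"dz":0,"roll":0},{"fingers":-0.8,"dx":1,"dy":0,"dz":0,"roll":0},{"fingers":-0.8,"dx":1,"dy":0,"dz":0,"roll":0},{"fingers":-0.8,"dx":0,"dy":0,"dz":0,"roll":0},{"fingers":-0.8,"dx":0,"dy":0,"dz":0,"roll":0},{"fingers":-0.8,"dx":0,"dy":0,"dz":0,"roll":0},{"fingers":-0.8,"dx":0,"dy":0,"dz":0,"roll":0},{"fingers":-0.8,"dx":0,"dy":0,"dz":0,"roll":0},{"fingers":-0.8,"dx":0,"dy":0,"dz":0,"roll":0},{"fingers":-0.8,"dx":0,"dy":0,"dz":0,"roll":0}]' 20
python3 to.py .3827 .3207 .1575
```

```text
clock: 10.6
ee_pos: [0.3802, 0.3194, 0.1577]
orientation: [-0.702, 3.052, 0.006]
ft_force: [9.2, -0.0, 0.9]
finger_gap: 0.0176
gripper_force: 20.0
clk 10.6 pos [0.3802 0.3194 0.1577] R [[-0.9, -0.437, 0.009], [-0.437, 0.9, 0.006], [-0.011, 0.001, -1.0]] F [ 9.2 -0.   0.9] gap 0.0176 20.0
tool mm to go [-2.8  0.   0.2]
yang 2.0228050041208365
clock: 11.43
ee_pos: [0.3779, 0.3184, 0.1577]
orientation: [-0.702, 3.051, 0.006]
ft_force: [12.2, 0.0, -1.5]
finger_gap: 0.0172
gripper_force: 20.0
clk 11.4333 pos [0.3779 0.3184 0.1577] R [[-0.899, -0.437, 0.01], [-0.437, 0.9, 0.006], [-0.012, 0.001, -1.0]] F [12.2  0.  -1.5] gap 0.0172 20.0
tool mm to go [-5.4 -0.   0.2]
yang 2.0229263477901642
```

```bash
python3 -m handwheel '[{"fingers":-0.8,"dx":1,"dy":0,"dz":0,"roll":0},{"fingers":-0.8,"dx":1,"dy":0,"dz":0,"roll":0},{"fingers":-0.8,"dx":1,"dy":0,"dz":0,"roll":0},{"fingers":-0.8,"dx":0,"dy":0,"dz":0,"roll":0},{"fingers":-0.8,"dx":0,"dy":0,"dz":0,"roll":0},{"fingers":-0.8,"dx":0,"dy":0,"dz":0,"roll":0},{"fingers":-0.8,"dx":0,"dy":0,"dz":0,"roll":0},{"fingers":-0.8,"dx":0,"dy":0,"dz":0,"roll":0},{"fingers":-0.8,"dx":0,"dy":0,"dz":0,"roll":0},{"fingers":-0.8,"dx":0,"dy":0,"dz":0,"roll":0}]' 25
python3 to.py .3779 .3184 .1577
python3 - <<'E'
from h import *
f=grab_frame("top"); g=grab_frame("scene")
a=cv2.resize(f["color"][170:230,170:230,::-1],None,fx=6,fy=6,interpolation=cv2.INTER_CUBIC)
b=cv2.resize(g["color"][180:240,225:285,::-1],None,fx=6,fy=6,interpolation=cv2.INTER_CUBIC)
cv2.imwrite("pics/both4.png",np.hstack([a,b]))
E
```

```text
clock: 12.27
ee_pos: [0.3769, 0.3185, 0.1577]
orientation: [-0.701, 3.047, 0.01]
ft_force: [19.3, 2.7, -6.6]
finger_gap: 0.0171
gripper_force: 25.0
clk 12.2667 pos [0.3769 0.3185 0.1577] R [[-0.899, -0.437, 0.013], [-0.437, 0.899, 0.01], [-0.016, 0.003, -1.0]] F [19.3  2.7 -6.6] gap 0.0171 25.0
tool mm to go [-0.9 -0.6  0.1]
yang 2.0232573969136842
```

View pics/both4.png

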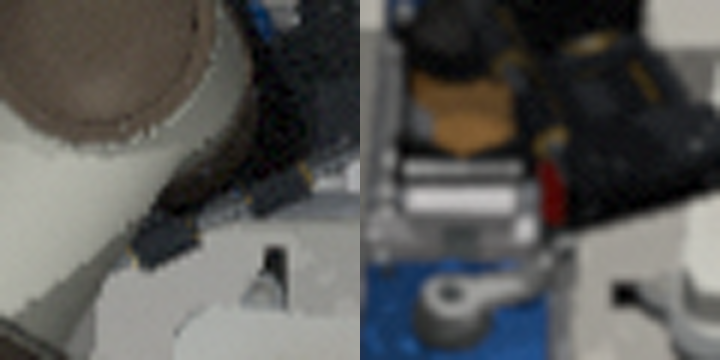

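The force has now climbed sharply (18 N), so the grip is against its stop. That puts the TCP circle centre at about (.4265,.3425). Working out the circle increments in tool axes:

```bash
python3 - <<'E'
import numpy as np
a=np.arange(0,71)*.1; R=np.full(71,56.5); R[:4]=[60,59,58,57]
p=np.round(np.c_[R*np.cos(a),R*np.sin(a)],1); d=np.diff(p,axis=0).round(1)
for i in range(7): print(i,[tuple(map(float,x)) for x in d[10*i:10*i+10]])
E
cat > m.py <<'E'
from h import *
C=np.array([.4265,.3425]); s=sense(); r=s["ee_pos"][:2]-C; th=np.arctan2(r[1],r[0]); al=(3.594-th)%(2*np.pi)
t=np.array([np.sin(th),-np.cos(th)]); F=s["ft_force"]
print("MEAS alpha %.3f R %.1f Ft %.1f Fr %.1f Fz %.1f z %.4f gap %.4f clk %.1f"%(al,np.hypot(*r)*1e3,-F[:2]@t,F[:2]@r/np.hypot(*r),F[2],s["ee_pos"][2],s["finger_gap"],s["clock"]))
E
python3 m.py
```

```text
0 [(-1.3, 5.9), (-1.9, 5.6), (-2.3, 5.3), (-2.5, 5.2), (-2.4, 5.1), (-3.0, 4.8), (-3.4, 4.5), (-3.8, 4.1), (-4.3, 3.8), (-4.6, 3.2)]
1 [(-4.9, 2.9), (-5.1, 2.3), (-5.4, 1.7), (-5.5, 1.3), (-5.6, 0.7), (-5.6, 0.1), (-5.7, -0.5), (-5.5, -1.0), (-5.5, -1.5), (-5.2, -2.1)]
2 [(-5.0, -2.6), (-4.8, -3.1), (-4.3, -3.6), (-4.1, -3.9), (-3.6, -4.4), (-3.1, -4.7), (-2.7, -5.0), (-2.1, -5.2), (-1.7, -5.4), (-1.0, -5.5)]
3 [(-0.6, -5.7), (0.1, -5.6), (0.6, -5.6), (1.2, -5.5), (1.7, -5.4), (2.2, -5.2), (2.8, -4.9), (3.2, -4.7), (3.7, -4.3), (4.1, -3.9)]
4 [(4.4, -3.4), (4.8, -3.0), (5.1, -2.6), (5.2, -2.0), (5.5, -1.4), (5.6, -0.9), (5.6, -0.4), (5.6, 0.2), (5.6, 0.8), (5.5, 1.3)]
5 [(5.4, 1.9), (5.1, 2.4), (4.8, 2.9), (4.6, 3.3), (4.1, 3.8), (3.8, 4.2), (3.4, 4.6), (2.8, 4.8), (2.4, 5.2), (1.8, 5.3)]
6 [(1.4, 5.5), (0.7, 5.6), (0.2, 5.6), (-0.4, 5.7), (-0.9, 5.6), (-1.5, 5.4), (-2.0, 5.3), (-2.6, 5.0), (-3.0, 4.8), (-3.5, 4.4)]
MEAS alpha 0.003 R 55.1 Ft 5.5 Fr -17.2 Fz -7.2 z 0.1578 gap 0.0173 clk 12.4
```

```bash
python3 -m handwheel '[{"fingers":-0.8,"dx":-1.3,"dy":5.9,"dz":0,"roll":0},{"fingers":-0.8,"dx":-1.9,"dy":5.6,"dz":0,"roll":0},{"fingers":-0.8,"dx":-2.3,"dy":5.3,"dz":0,"roll":0},{"fingers":-0.8,"dx":-2.5,"dy":5.2,"dz":0,"roll":0},{"fingers":-0.8,"dx":-2.4,"dy":5.1,"dz":0,"roll":0},{"fingers":-0.8,"dx":-3,"dy":4.8,"dz":0,"roll":0},{"fingers":-0.8,"dx":-3.4,"dy":4.5,"dz":0,"roll":0},{"fingers":-0.8,"dx":-3.8,"dy":4.1,"dz":0,"roll":0},{"fingers":-0.8,"dx":-4.3,"dy":3.8,"dz":0,"roll":0},{"fingers":-0.8,"dx":-4.6,"dy":3.2,"dz":0,"roll":0}]' 40
python3 m.py
```

```text
clock: 13.2
ee_pos: [0.3777, 0.368, 0.1576]
orientation: [-0.702, 3.062, -0.008]
ft_force: [-0.9, -6.9, 11.3]
finger_gap: 0.0173
gripper_force: 40.0
MEAS alpha 0.934 R 55.0 Ft 6.5 Fr -2.4 Fz 11.3 z 0.1576 gap 0.0173 clk 13.2
```

```bash
python3 -m handwheel '[{"fingers":-0.8,"dx":-4.9,"dy":2.9,"dz":-0.5,"roll":0},{"fingers":-0.8,"dx":-5.1,"dy":2.3,"dz":-0.5,"roll":0},{"fingers":-0.8,"dx":-5.4,"dy":1.7,"dz":0,"roll":0},{"fingers":-0.8,"dx":-5.5,"dy":1.3,"dz":0,"roll":0},{"fingers":-0.8,"dx":-5.6,"dy":0.7,"dz":0,"roll":0},{"fingers":-0.8,"dx":-5.6,"dy":0.1,"dz":0,"roll":0},{"fingers":-0.8,"dx":-5.7,"dy":-0.5,"dz":0,"roll":0},{"fingers":-0.8,"dx":-5.5,"dy":-1,"dz":0,"roll":0},{"fingers":-0.8,"dx":-5.5,"dy":-1.5,"dz":0,"roll":0},{"fingers":-0.8,"dx":-5.2,"dy":-2.1,"dz":0,"roll":0}]' 40
python3 m.py
```

```text
clock: 14.03
ee_pos: [0.4228, 0.3982, 0.1578]
orientation: [-0.703, 3.062, 0.003]
ft_force: [-5.7, 2.9, 5.1]
finger_gap: 0.0174
gripper_force: 40.0
MEAS alpha 1.958 R 55.8 Ft 5.5 Fr 3.2 Fz 5.1 z 0.1578 gap 0.0174 clk 14.0
```

```bash
python3 -m handwheel '[{"fingers":-0.8,"dx":-5.4,"dy":-1.6,"dz":0,"roll":0},{"fingers":-0.8,"dx":-5.2,"dy":-2.1,"dz":0,"roll":0},{"fingers":-0.8,"dx":-4.3,"dy":-3.6,"dz":0,"roll":0},{"fingers":-0.8,"dx":-4.1,"dy":-3.9,"dz":0,"roll":0},{"fingers":-0.8,"dx":-3.6,"dy":-4.4,"dz":0,"roll":0},{"fingers":-0.8,"dx":-3.1,"dy":-4.7,"dz":0,"roll":0},{"fingers":-0.8,"dx":-2.7,"dy":-5,"dz":0,"roll":0},{"fingers":-0.8,"dx":-2.1,"dy":-5.2,"dz":0,"roll":0},{"fingers":-0.8,"dx":-1.7,"dy":-5.4,"dz":0,"roll":0},{"fingers":-0.8,"dx":-1,"dy":-5.5,"dz":0,"roll":0}]' 40
python3 m.py
```

```text
clock: 14.87
ee_pos: [0.4715, 0.3763, 0.1578]
orientation: [-0.702, 3.06, 0.006]
ft_force: [-4.4, 5.7, 3.4]
finger_gap: 0.0175
gripper_force: 40.0
MEAS alpha 2.950 R 56.3 Ft 7.2 Fr -0.1 Fz 3.4 z 0.1578 gap 0.0175 clk 14.9
```

```bash
python3 -m handwheel '[{"fingers":-0.8,"dx":-0.6,"dy":-3,"dz":0,"roll":0},{"fingers":-0.8,"dx":-0.6,"dy":-3,"dz":0,"roll":0},{"fingers":-0.8,"dx":-0.2,"dy":-3,"dz":0,"roll":0},{"fingers":-0.8,"dx":-0.1,"dy":-3,"dz":0,"roll":0},{"fingers":-0.8,"dx":0.2,"dy":-3,"dz":0,"roll":0},{"fingers":-0.8,"dx":0.4,"dy":-3,"dz":0,"roll":0},{"fingers":-0.8,"dx":0.6,"dy":-2.8,"dz":0,"roll":0},{"fingers":-0.8,"dx":0.6,"dy":-2.8,"dz":0,"roll":0},{"fingers":-0.8,"dx":0.8,"dy":-2.7,"dz":0,"roll":0},{"fingers":-0.8,"dx":0.9,"dy":-2.7,"dz":0,"roll":0}]' 40
python3 m.py
python3 -m handwheel '[{"fingers":-0.8,"dx":1.1,"dy":-2.6,"dz":0,"roll":0},{"fingers":-0.8,"dx":1.1,"dy":-2.6,"dz":0,"roll":0},{"fingers":-0.8,"dx":1.4,"dy":-2.5,"dz":0,"roll":0},{"fingers":-0.8,"dx":1.4,"dy":-2.4,"dz":0,"roll":0},{"fingers":-0.8,"dx":1.6,"dy":-2.4,"dz":0,"roll":0},{"fingers":-0.8,"dx":1.6,"dy":-2.3,"dz":0,"roll":0},{"fingers":-0.8,"dx":1.8,"dy":-2.2,"dz":0,"roll":0},{"fingers":-0.8,"dx":1.9,"dy":-2.1,"dz":0,"roll":0},{"fingers":-0.8,"dx":2,"dy":-2,"dz":0,"roll":0},{"fingers":-0.8,"dx":2.1,"dy":-1.9,"dz":0,"roll":0}]' 40
python3 m.py
```

```text
clock: 15.7
ee_pos: [0.4822, 0.3496, 0.1578]
orientation: [-0.702, 3.059, 0.007]
ft_force: [-4.8, 5.7, 4.4]
finger_gap: 0.0168
gripper_force: 40.0
MEAS alpha 3.467 R 56.1 Ft 6.3 Fr -4.0 Fz 4.4 z 0.1578 gap 0.0168 clk 15.7
clock: 16.53
ee_pos: [0.4787, 0.3232, 0.1578]
orientation: [-0.702, 3.056, 0.01]
ft_force: [-3.3, 7.9, 0.7]
finger_gap: 0.0172
gripper_force: 40.0
MEAS alpha 3.948 R 55.7 Ft 6.3 Fr -5.8 Fz 0.7 z 0.1578 gap 0.0172 clk 16.5
```

```bash
python3 -m handwheel '[{"fingers":-0.8,"dx":2.2,"dy":-1.7,"dz":0,"roll":0},{"fingers":-0.8,"dx":2.2,"dy":-1.7,"dz":0,"roll":0},{"fingers":-0.8,"dx":2.4,"dy":-1.5,"dz":0,"roll":0},{"fingers":-0.8,"dx":2.4,"dy":-1.5,"dz":0,"roll":0},{"fingers":-0.8,"dx":2.5,"dy":-1.3,"dz":0,"roll":0},{"fingers":-0.8,"dx":2.6,"dy":-1.3,"dz":0,"roll":0},{"fingers":-0.8,"dx":2.6,"dy":-1,"dz":0,"roll":0},{"fingers":-0.8,"dx":2.6,"dy":-1,"dz":0,"roll":0},{"fingers":-0.8,"dx":2.7,"dy":-0.7,"dz":0,"roll":0},{"fingers":-0.8,"dx":2.8,"dy":-0.7,"dz":0,"roll":0}]' 40
python3 m.py
python3 -m handwheel '[{"fingers":-0.8,"dx":2.8,"dy":-0.5,"dz":0,"roll":0},{"fingers":-0.8,"dx":2.8,"dy":-0.4,"dz":0,"roll":0},{"fingers":-0.8,"dx":2.9,"dy":-0.2,"dz":0,"roll":0},{"fingers":-0.8,"dx":2.9,"dy":-0.2,"dz":0,"roll":0},{"fingers":-0.8,"dx":2.8,"dy":0.1,"dz":0,"roll":0},{"fingers":-0.8,"dx":2.9,"dy":0.1,"dz":0,"roll":0},{"fingers":-0.8,"dx":2.8,"dy":0.4,"dz":0,"roll":0},{"fingers":-0.8,"dx":2.9,"dy":0.4,"dz":0,"roll":0},{"fingers":-0.8,"dx":2.8,"dy":0.6,"dz":0,"roll":0},{"fingers":-0.8,"dx":2.8,"dy":0.7,"dz":0,"roll":0}]' 40
python3 m.py
```

```text
clock: 17.37
ee_pos: [0.464, 0.3022, 0.1579]
orientation: [-0.701, 3.051, 0.012]
ft_force: [5.5, 8.8, -4.3]
finger_gap: 0.0171
gripper_force: 40.0
MEAS alpha 4.416 R 55.0 Ft 10.0 Fr -2.7 Fz -4.3 z 0.1579 gap 0.0171 clk 17.4
clock: 18.2
ee_pos: [0.4395, 0.2897, 0.1579]
orientation: [-0.701, 3.049, 0.009]
ft_force: [13.4, 4.6, -7.0]
finger_gap: 0.017
gripper_force: 40.0
MEAS alpha 4.923 R 54.4 Ft 14.1 Fr -1.2 Fz -7.0 z 0.1579 gap 0.0170 clk 18.2
```

Baseline was 6.3 N; the load now reads +7.8 N (about 47–53 N), which is more than needed. I'll wind back about 0.45 rad.

```bash
python3 -m handwheel '[{"fingers":-0.8,"dx":-2.8,"dy":-0.8,"dz":0,"roll":0},{"fingers":-0.8,"dx":-2.8,"dy":-0.7,"dz":0,"roll":0},{"fingers":-0.8,"dx":-2.9,"dy":-0.5,"dz":0,"roll":0},{"fingers":-0.8,"dx":-2.8,"dy":-0.5,"dz":0,"roll":0},{"fingers":-0.8,"dx":-2.9,"dy":-0.2,"dz":0,"roll":0},{"fingers":-0.8,"dx":-2.8,"dy":-0.1,"dz":0,"roll":0},{"fingers":-0.8,"dx":-2.9,"dy":0.1,"dz":0,"roll":0},{"fingers":-0.8,"dx":-2.9,"dy":0.1,"dz":0,"roll":0},{"fingers":-0.8,"dx":-2.8,"dy":0.4,"dz":0,"roll":0},{"fingers":-0.8,"dx":-2.8,"dy":0.5,"dz":0,"roll":0}]' 40
python3 m.py
```

```text
clock: 19.03
ee_pos: [0.4608, 0.2992, 0.1577]
orientation: [-0.702, 3.06, 0.006]
ft_force: [-6.5, 5.9, 5.3]
finger_gap: 0.0174
gripper_force: 40.0
MEAS alpha 4.494 R 55.2 Ft -1.4 Fr -8.7 Fz 5.3 z 0.1577 gap 0.0174 clk 19.0
```

```bash
python3 -m handwheel '[{"fingers":-0.8,"dx":0,"dy":0,"dz":0,"roll":0},{"fingers":-0.8,"dx":0,"dy":0,"dz":0,"roll":0},{"fingers":-0.8,"dx":0,"dy":0.5,"dz":0,"roll":0},{"fingers":-0.8,"dx":0,"dy":0.5,"dz":0,"roll":0},{"fingers":-0.8,"dx":0,"dy":0,"dz":0,"roll":0},{"fingers":-0.8,"dx":0,"dy":0,"dz":0,"roll":0},{"fingers":-0.8,"dx":0,"dy":0,"dz":0,"roll":0},{"fingers":-0.8,"dx":0,"dy":0,"dz":0,"roll":0},{"fingers":-0.8,"dx":0,"dy":0,"dz":0,"roll":0},{"fingers":-0.8,"dx":0,"dy":0,"dz":0,"roll":0}]' 40
python3 m.py
```

```text
clock: 19.87
ee_pos: [0.4611, 0.2996, 0.1577]
orientation: [-0.702, 3.059, 0.005]
ft_force: [-3.3, 5.0, 4.8]
finger_gap: 0.0173
gripper_force: 40.0
MEAS alpha 4.486 R 55.1 Ft 0.6 Fr -6.0 Fz 4.8 z 0.1577 gap 0.0173 clk 19.9
```

```bash
python3 -m handwheel '[{"fingers":-0.6,"dx":0,"dy":0,"dz":0,"roll":0},{"fingers":-0.4,"dx":0,"dy":0,"dz":0,"roll":0},{"fingers":-0.2,"dx":0,"dy":0,"dz":0,"roll":0},{"fingers":-0.1,"dx":0,"dy":0,"dz":0,"roll":0},{"fingers":-0.1,"dx":0,"dy":0,"dz":0,"roll":0},{"fingers":-0.1,"dx":0,"dy":0,"dz":0,"roll":0},{"fingers":-0.1,"dx":0,"dy":0,"dz":0,"roll":0},{"fingers":-0.1,"dx":0,"dy":0,"dz":0,"roll":0},{"fingers":-0.1,"dx":0,"dy":0,"dz":0,"roll":0},{"fingers":-0.1,"dx":0,"dy":0,"dz":0,"roll":0}]'
python3 m.py
python3 -m handwheel '[{"fingers":-0.1,"dx":0,"dy":0,"dz":-5,"roll":0},{"fingers":-0.1,"dx":0,"dy":0,"dz":-10,"roll":0},{"fingers":-0.1,"dx":0,"dy":0,"dz":-15,"roll":0},{"fingers":-0.1,"dx":0,"dy":0,"dz":-15,"roll":0},{"fingers":-0.1,"dx":0,"dy":0,"dz":-20,"roll":0},{"fingers":-0.1,"dx":0,"dy":0,"dz":-25,"roll":0},{"fingers":-0.1,"dx":0,"dy":0,"dz":-30,"roll":0},{"fingers":-0.1,"dx":0,"dy":0,"dz":-30,"roll":0},{"fingers":-0.1,"dx":0,"dy":0,"dz":-20,"roll":0},{"fingers":-0.1,"dx":0,"dy":0,"dz":0,"roll":0}]'
python3 -m handwheel '[{"fingers":-0.1,"dx":15,"dy":-20,"dz":0,"roll":0},{"fingers":-0.1,"dx":20,"dy":-30,"dz":0,"roll":0},{"fingers":-0.1,"dx":20,"dy":-30,"dz":0,"roll":0},{"fingers":-0.1,"dx":10,"dy":-35,"dz":0,"roll":0},{"fingers":-0.1,"dx":5,"dy":-35,"dz":0,"roll":0},{"fingers":-0.1,"dx":0,"dy":-35,"dz":0,"roll":0},{"fingers":-0.1,"dx":0,"dy":-35,"dz":0,"roll":0},{"fingers":-0.1,"dx":0,"dy":-30,"dz":0,"roll":0},{"fingers":-0.1,"dx":0,"dy":-15,"dz":0,"roll":0},{"fingers":-0.1,"dx":0,"dy":0,"dz":0,"roll":0}]'
python3 - <<'E'
from h import *
f=grab_frame("top"); g=grab_frame("scene")
a=cv2.resize(f["color"][145:225,170:310,::-1],None,fx=4,fy=4,interpolation=cv2.INTER_CUBIC)
b=cv2.resize(g["color"][165:245,205:265,::-1],None,fx=4,fy=4,interpolation=cv2.INTER_CUBIC)
cv2.imwrite("pics/end.png",np.hstack([a,b]))
E
```

```text
clock: 20.7
ee_pos: [0.4606, 0.2981, 0.1559]
orientation: [0.702, -3.062, 0.0]
ft_force: [0.7, 0.3, 0.3]
finger_gap: 0.0392
gripper_force: 0.0
MEAS alpha 4.510 R 56.0 Ft 0.7 Fr 0.2 Fz 0.3 z 0.1559 gap 0.0392 clk 20.7
clock: 21.53
ee_pos: [0.4623, 0.2992, 0.3328]
orientation: [-0.701, 3.051, 0.008]
ft_force: [-0.1, -0.3, 0.3]
finger_gap: 0.0393
gripper_force: 0.0
clock: 22.37
ee_pos: [0.5137, 0.0267, 0.326]
orientation: [0.696, -3.063, 0.001]
ft_force: [0.2, -0.2, -0.7]
finger_gap: 0.0391
gripper_force: 0.0
```

View pics/end.png

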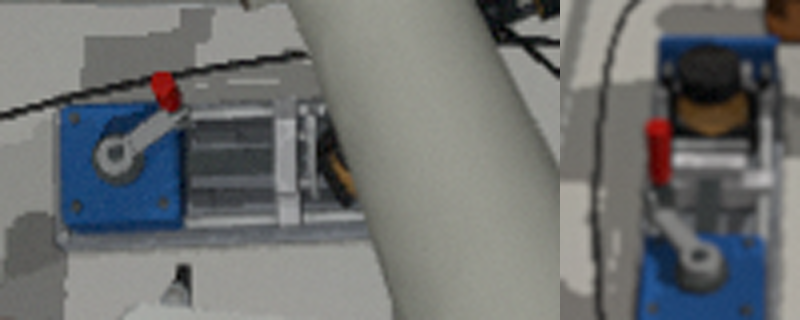

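The bottle is standing clamped, and the grip is up: (165,92) top, (658,150) scene. Checking its tilt numerically.

Run:
```python
from h import *
from scipy.optimize import least_squares
obs=[];fr=[]
for n,box in(("top",(190,150,230,185)),("scene",(210,180,250,230))):
    f=grab_frame(n); fr.append(f); hsv=cv2.cvtColor(f["color"],cv2.COLOR_RGB2HSV)
    m=cv2.inRange(hsv,(0,150,60),(8,255,255))|cv2.inRange(hsv,(172,150,60),(180,255,255))
    k=np.zeros_like(m);x0,y0,x1,y1=box;k[y0:y1,x0:x1]=m[y0:y1,x0:x1];obs.append((k>0).astype(float)); print(n,k.astype(bool).sum())
def sil(f,pin,ax):
    e1=np.cross(ax,[1,0,0]);e1/=np.linalg.norm(e1);e2=np.cross(ax,e1);t=np.linspace(0,2*np.pi,24)
    P=[pin+L*ax+.009*(np.cos(q)*e1+np.sin(q)*e2) for L in(.014,.066) for q in t]
    h=cv2.convexHull(w2px(f,P).astype(np.float32)); m=np.zeros((384*4,512*4),np.uint8)
    cv2.fillConvexPoly(m,np.round((h+.5)*4).astype(int),255); return cv2.resize(m,(512,384),interpolation=cv2.INTER_AREA)/255.
C=np.array([.4285,.3435])
from scipy.optimize import minimize
def cost(p):
    r=np.array([p[0],p[1]])-C; r/=np.hypot(*r); tl=p[2]  # tilt inward +
    tn=np.array([r[1],-r[0]])
    ax=np.array([*(-r*np.sin(tl)),np.cos(tl)]); pin=np.array([p[0],p[1],.122])
    return sum((cv2.GaussianBlur(sil(f,pin+[*p[3:5],0] if i else pin,ax)-o,(3,3),0)**2).sum() for i,(f,o) in enumerate(zip(fr,obs)))
for t0 in(-.1,0.,.15,.3):
    r=minimize(cost,[.463,.300,t0,0,0],method="Nelder-Mead",options=dict(initial_simplex=np.array([[.463,.3,t0,0,0]]*6)+np.vstack([np.zeros(5),np.diag([.004,.004,.1,.004,.004])]),maxiter=400)); print(r.x.round(4),r.fun,"dist",np.hypot(*(r.x[:2]-C)))
```

```text
top 51
scene 80
[ 0.4693  0.3009  0.0308 -0.0013  0.    ] 9.127229671280277 dist 0.05896179134659686
[ 0.4689  0.3006  0.0469 -0.0008 -0.001 ] 9.637201436947327 dist 0.05897814185940553
[0.4661 0.3006 0.0094 0.0017 0.0012] 11.684780493079584 dist 0.05703095443430781
[ 0.4685  0.3009  0.0257 -0.0009  0.0017] 9.766659097462515 dist 0.05846266815506103
```

```bash
python3 -c "
from bench import *
s=sense();print(s['clock'],abs(s['joint_vel']).max());print(job_done())"
```

```text
22.5667 0.013574487435912146
the job is handed in; nothing more can be done
None
```

The job is handed in at about 22.6 s: the grip is upright to within what the cameras can resolve, and the bottle is standing and clamped at an estimated 25–30 N. While winding, the load briefly peaked at an estimated 47–53 N, around the 50 N overtightening limit, before I wound it back about 0.45 rad and let go.

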